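# Make up two saxophone repair kits

### The arm

A 6-joint arm with a two-finger parallel gripper is mounted at the origin on the work surface. World frame = base frame: x ahead of the robot, y to its left, z up, the work surface at z = 0. Lengths are in m, angles in rad, forces in N, time in s.
With the tool pointing down it reaches from about 0.325 to 0.775 m from the base axis. Payload 5.5 kg.
Tool frame: the origin (TCP) lies at the very end of the fingers, on their centre line; the grasp point (between the pads) lies 19 mm behind it; z points along the fingers, y is the line along which they close (so a half turn about z gives the same grasp; the last joint's range is limited). The gripper opens to 88 mm and grips with 3 to 60 N. Pads are 20 mm wide; open, the fingers measure 115 mm over their backs; the gripper's body (75 mm by 178 mm) begins 61 mm behind the grasp point.
Start: joints at [-1.392, 0.091, 1.231, -0, 1.82, -0.057], TCP at [0.14, -0.583, 0.223] pointing down, gripper open.
Joint ranges: [-2.87, 2.87], [-0.86, 2.18], [0.17, 2.46], [-1.51, 4.65], [0.06, 2.69], [-2.65, 2.65]. Speed limits (rad/s): [2.57, 2.57, 3.01, 3.14, 3.14, 3.14].

### API

Orientations are given as a unit quaternion [x, y, z, w].
In Python, from cell import bot, snapshot, ticket gives the robot as it stands. The module is installed in compiled form; this text tells all that it offers.
- The arm moves only by the shell command python3 -m inch 'ROWS' [FORCE]. ROWS is JSON, a list of rows, each a list of 7 numbers: the turn, a rotation vector about the world's x, y, z in rad, then the shift along the world's x, y, z in mm, then the closure, from 0 (fully open) to 1 (shut). In form: [[rx, ry, rz, dx, dy, dz, claw], ...]. A call has 1 to 8 rows; each row shifts and turns the commanded pose from where the row before left it; what a row does not reach is not made up. A row lasts 1/8 s, in which the tool goes at most 62.5 mm and 10.7 degrees, less where a joint would pass 70% of its speed; a pose out of reach is approached as far as the arm can. A call with a gripper value outside its range is refused whole. The fingers move at their own pace and stop on an object; FORCE is the grip in N (left out, the last holds). Time passes only in rows, so rows that do not move let the fingers close. It gives the time, the measured TCP pose, the force, the opening and the grip force at its end, in the units of the state.
- bot.get_state(): the state, without advancing time (a new reading comes with each control period).
- snapshot(name): name is "scene" or "top"; returns a dict with "pixels" (384x512x3 uint8, red, green, blue), "z_map" (384x512 float32, m along the optical axis (not along the pixel's ray), 0 where there is no reading), "fx", "fy", "cx", "cy" (pixels), "k1" (the pictures are not rectified: a ray, as slopes to the right and down, at radius r is drawn at 1 + k1 r^2 times it, then the intrinsics apply), "rvec" (rotation vector, rad) and "tvec" (3), from world to camera coordinates, as OpenCV has them. Camera axes: x right, y down, z forward; pixel columns grow to the right and rows downward; lengths in m; the calibration is good to about 2 mm. A picture is of the moment at which its call begins.
- ticket.finish_job(): hands the job in; it is judged then, once.
The state is a dict: "clock": time; "joints": joint angles; "joint_vel": joint speeds; "tau": joint torques, N m; "ee_pos": TCP position; "eef_rot": TCP orientation; "ft_force": force on the tool from outside, world axes, zero at the start; "moment": the same for the moment, N m; "gripper_width": opening from 0.0 (shut) to 1.0 (fully open); "gripper_force": force on a finger pad.
Only numpy, scipy, OpenCV 4.12 (cv2) and the standard library are available. Lean on these libraries where they do the work, as an engineer would, in place of code of your own. Each camera call takes 0.05 s, during which the arm holds its last target. There are 200 camera calls.

### The job

Make up the two repair kits from the stock on the bench: the black mouthpiece and the brass dent barrel go in the blue tray, the white mouthpiece and the steel dent barrel in the red tray. In each tray the mouthpiece stands upright on its shank, wholly on the white felt spot, and the barrel stands on end, wholly on the black spot. Set each down gently without dropping it, and leave the wooden barrel and the amber jar where they are.

Things in the scene. Friction and masses are not known exactly. Their poses are not given: they have to be found in the camera images.
- tray_blue: Blue shallow two-bay job tray, fixed to the bench, 110 mm (its x) by 200 mm (its y), rim and middle divider only 12 mm high, walls 4 mm thick, floor 4 mm above the bench. Origin: centre of its underside. Each bay has a round felt spot 58 mm in diameter, flat on the floor: the white spot is centred at y = +49 mm, the black spot at y = -49 mm in the tray's frame (x = 0). It may be turned any way.
- tray_red: Red shallow two-bay job tray, fixed to the bench, 110 mm (its x) by 200 mm (its y), rim and middle divider only 12 mm high, walls 4 mm thick, floor 4 mm above the bench. Origin: centre of its underside. Each bay has a round felt spot 58 mm in diameter, flat on the floor: the white spot is centred at y = +49 mm, the black spot at y = -49 mm in the tray's frame (x = 0). It may be turned any way.
- mouthpiece_black_center (a point): Black saxophone mouthpiece standing on its round shank, 76 mm tall, with a brass clamp band round it. Straight cylinder of 29 mm diameter (28 mm at the very foot) up to 48 mm height, then a narrowing beak, about 60 g. Point: its centre, 38 mm above its foot, z axis up.
- mouthpiece_white_center (a point): White saxophone mouthpiece standing on its round shank, 76 mm tall, with a dark steel clamp band round it. Straight cylinder of 29 mm diameter (28 mm at the very foot) up to 48 mm height, then a narrowing beak, about 60 g. Point: its centre, 38 mm above its foot, z axis up.
- barrel_brass_center (a point): Polished brass (yellow metal) barrel-shaped dent roller standing on end, 60 mm tall, solid (36 mm diameter from 14 to 46 mm up, tapering to 28 mm at both ends), about 400 g. Point: its centre, 30 mm above its foot, z axis up.
- barrel_steel_center (a point): Steel (grey metal) barrel-shaped dent roller standing on end, 60 mm tall, solid (36 mm diameter from 14 to 46 mm up, tapering to 28 mm at both ends), about 370 g. Point: its centre, 30 mm above its foot, z axis up.
- barrel_wood_center (a point): Dark wooden barrel-shaped dent roller standing on end, 60 mm tall, same shape as the metal ones (36 mm diameter from 14 to 46 mm up, tapering to 28 mm at both ends), about 60 g. Point: its centre, 30 mm above its foot, z axis up. Not wanted: stays where it is.
- grease_jar_center (a point): Amber glass jar with a black cap, 42 mm diameter, 45 mm tall, standing; about 90 g. Point: its centre, 22 mm above its foot. Not wanted: stays where it is.

How it is judged:
By the outcome, as a careful person would: the job done as asked, in the order asked, and still so for the second after the job is handed in, with the robot touching nothing.
It also fails if it takes over 102 s, if anything falls off the work surface, if the arm or the gripper's body presses on something with over 40 N, if the wrist force passes 120 N, or if a joint passes its speed limit or range.

## Working session

There is one attempt and no reset: what is moved stays moved. The work goes in short steps, Python scripts to look and compute and a shell command to move; the robot and the scene stay as the last step left them, time stands still between calls to the robot, and variables do not carry over. Pictures are saved under pics/ and viewed, at most 14 in all, crops included, and the job is handed in when it is done.

```bash
mkdir -p pics; python3 - <<'E'
from cell import bot,snapshot
import cv2
for n in("top","scene"):
    s=snapshot(n); cv2.imwrite(f"pics/{n}0.png",s["pixels"][:,:,::-1])
    print(n,s["fx"],s["cx"],s["cy"],s["k1"],s["rvec"],s["tvec"],(s["z_map"]>0).mean())
st=bot.get_state();print({k:st[k] for k in("clock","ee_pos","eef_rot","ft_force","gripper_width")})
E
```

```text
top 360.88554218869086 257.31870614577633 187.13509784278835 -0.11345526571828844 [ 2.1278178  -2.17777682  0.17692191] [-0.00623985  0.57968905  0.74856041] 0.9959360758463541
scene 372.9128314778103 252.55409237366553 190.18387420423142 -0.058852640746281534 [ 2.20375463  0.99312758 -0.40888678] [-0.35854336 -0.27229855  1.20899474] 0.9960276285807291
{'clock': 0.1, 'ee_pos': array([ 0.14012044, -0.58315562,  0.22164373]), 'eef_rot': array([ 9.93059878e-01,  1.17606713e-01, -5.19685830e-05, -8.59083251e-04]), 'ft_force': array([1.11812846, 0.43264549, 0.09286363]), 'gripper_width': 0.997065593779752}
```

View pics/top0.png

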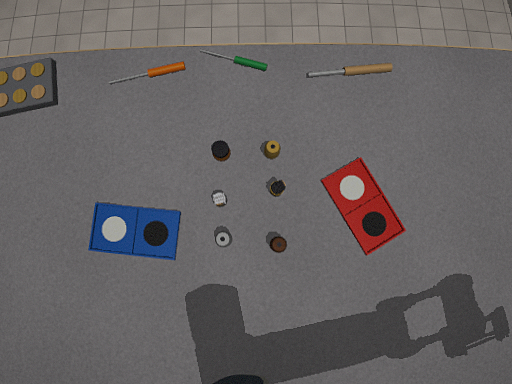

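View pics/scene0.png

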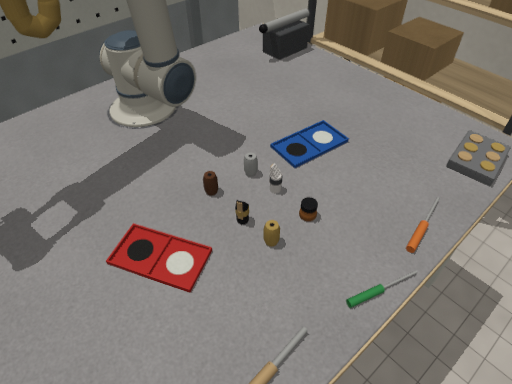

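The top view shows the jar (220,150), brass barrel (273,148), white mouthpiece (219,199), black mouthpiece (277,187), steel barrel (223,239) and wooden barrel (279,244). The blue tray's spots are white (114,229) and black (156,234); the red tray's are white (352,188) and black (374,224). The scene view agrees.

```bash
cat >h.py <<'E'
import numpy as np,cv2
from cell import bot,snapshot
from scipy.optimize import least_squares
def und(s,uv):
    K=np.array([[s["fx"],0,s["cx"]],[0,s["fy"],s["cy"]],[0,0,1]])
    return cv2.undistortPoints(np.float64(uv).reshape(-1,1,2),K,np.array([s["k1"],0,0,0.]))[:,0]
def RT(s): return cv2.Rodrigues(np.float64(s["rvec"]))[0],np.float64(s["tvec"]).ravel()
def cloud(s):
    h,w=s["z_map"].shape; g=np.stack(np.meshgrid(np.arange(w),np.arange(h)),-1).reshape(-1,2)
    xy=und(s,g); z=s["z_map"].reshape(-1,1); R,t=RT(s)
    P=(np.c_[xy,np.ones(len(xy))]*z-t)@R; P[z[:,0]==0]=np.nan
    return P.reshape(h,w,3)
def plane(s,uv,z):
    R,t=RT(s); d=np.c_[und(s,uv),np.ones(len(np.reshape(uv,(-1,2))))]@R; c=-R.T@t
    return c+d*((z-c[2])/d[:,2])[:,None]
def circ(p,r,c0):
    return least_squares(lambda c:np.hypot(*(p-c).T)-r,c0,loss="soft_l1",f_scale=.001).x
E
python3 - <<'E'
from h import *
T,S=snapshot("top"),snapshot("scene"); CT,CS=cloud(T),cloud(S)
for n,uv,r,h,top in(("jar",(220,150),21,(.008,.04),.045),("brass",(273,148),18,(.016,.044),.06),("white",(219,199),14.5,(.006,.046),0),("black",(277,187),14.5,(.006,.046),0),("steel",(223,239),18,(.016,.044),.06),("wood",(279,244),18,(.016,.044),.06)):
    c=plane(T,uv,.04)[0,:2]; out=[]
    sel=[]
    for C in(CT,CS):
        P=C.reshape(-1,3); m=(np.hypot(*(P[:,:2]-c).T)<.04)&(P[:,2]>h[0])&(P[:,2]<h[1]); sel.append(P[m,:2]); out.append((circ(P[m,:2],r/1e3,c)*1e3).round(1).tolist() if m.sum()>5 else None)
    P=CT.reshape(-1,3);m=(np.hypot(*(P[:,:2]-c).T)<.04)&(P[:,2]>top-.004 if top else P[:,2]>1); tc=np.mean((P[m].max(0)+P[m].min(0))[None]/2,0)*1e3 if m.any() else 0
    print(n,[len(q) for q in sel],out,(circ(np.vstack(sel),r/1e3,c)*1e3).round(1),np.round(tc,1))
H=cv2.cvtColor(T["pixels"],cv2.COLOR_RGB2HSV)
for n,uv in(("bw",(114,229)),("bb",(156,234)),("rw",(352,188)),("rb",(374,224))):
    _,_,m,_=cv2.floodFill(T["pixels"].copy(),None,uv,0,(40,)*3,(40,)*3,4|(255<<8)|cv2.FLOODFILL_FIXED_RANGE|cv2.FLOODFILL_MASK_ONLY)
    ys,xs=np.nonzero(m[1:-1]); p=plane(T,np.c_[xs,ys],.0045); z=CT[ys,xs,2]
    print(n,len(xs),(p[:,:2].mean(0)*1e3).round(1),"dia",(np.ptp(p[:,:2],axis=0)*1e3).round(),np.nanmedian(z)*1e3)
for n,S_ in(("T",CT),("S",CS)):
  P=S_.reshape(-1,3);m=(abs(P[:,0]-.45)<.1)&(abs(P[:,1])<.12);print(n,np.nanmedian(P[m,2]))
E
```

```text
jar [78, 167] [[670.7, 62.2], [669.4, 62.5]] [670.   62.6] [667.9  61.3  45. ]
brass [45, 125] [[666.7, -55.0], [668.7, -55.7]] [668.1 -55.6] [665.6 -54.9  59.6]
white [27, 128] [[554.7, 63.7], [557.8, 62.6]] [557.2  62.5] 0
black [35, 138] [[576.3, -62.4], [579.3, -64.1]] [578.7 -64. ] 0
steel [9, 110] [[469.8, 57.7], [470.3, 56.0]] [470.4  56.2] [469.3  56.8  59.7]
wood [10, 114] [[454.8, -62.3], [455.9, -62.4]] [455.9 -62.4] [454.8 -61.1  59.3]Traceback (most recent call last):
  File "<stdin>", line 13, in <module>
IndexError: index 513 is out of bounds for axis 1 with size 512
```

```bash
python3 - <<'E'
from h import *
for cam,L in(("top",(("bw",(114,229)),("bb",(156,234)),("rw",(352,188)),("rb",(374,224)))),("scene",(("bw",(322,137)),("bb",(297,150)),("rw",(180,263)),("rb",(140,250))))):
  T=snapshot(cam)
  for n,uv in L:
    _,_,m,_=cv2.floodFill(T["pixels"].copy(),None,uv,0,(40,)*3,(40,)*3,4|(255<<8)|cv2.FLOODFILL_FIXED_RANGE|cv2.FLOODFILL_MASK_ONLY)
    ys,xs=np.nonzero(m[1:-1,1:-1]==255); p=plane(T,np.c_[xs,ys],.0045)*1e3
    print(cam,n,len(xs),p[:,:2].mean(0).round(1),"dia",np.ptp(p[:,:2],axis=0).round())
E
```

```text
top bw 472 [496.4 311.3] dia [57. 55.]
top bb 485 [484.8 214. ] dia [55. 55.]
top rw 466 [ 579.6 -239.8] dia [54. 56.]
top rb 460 [ 494.3 -287.1] dia [54. 55.]
scene bw 182 [498.  310.9] dia [53. 56.]
scene bb 201 [486.3 213.3] dia [54. 55.]
scene rw 479 [ 581.4 -241.4] dia [56. 56.]
scene rb 418 [ 496.2 -289. ] dia [56. 56.]
```

```bash
python3 -m inch '[[0,0,0,20,25,0,0.3],[0,0,0,37,43,0,0.3],[0,0,0,37,43,0,0.3],[0,0,0,37,43,0,0.3],[0,0,0,37,43,0,0.3],[0,0,0,37,43,0,0.3],[0,0,0,37,43,0,0.3],[0,0,0,37,43,0,0.3]]' 15; python3 -m inch '[[0,0,0,37,43,0,0.3],[0,0,0,37,43,0,0.3],[0,0,0,37,43,0,0.3],[0,0,0,30,35,0,0.3],[0,0,0,18,30,0,0.3],[0,0,0,0,0,0,0.3],[0,0,0,0,0,0,0.3]]'
```

```text
clock: 1.3
ee_pos: [0.4201, -0.2559, 0.2228]
eef_rot: [0.993, 0.118, 0.0, 0.0]
ft_force: [0.9, -0.5, -0.3]
gripper_width: 0.702
gripper_force: 0.0
clock: 2.17
ee_pos: [0.5779, -0.0639, 0.2226]
eef_rot: [0.993, 0.118, -0.0, 0.0]
ft_force: [0.6, -0.3, 0.9]
gripper_width: 0.699
gripper_force: 0.0
```

```bash
python3 -m inch '[[0,0,0,0,0,-40,0.3],[0,0,0,0,0,-50,0.3],[0,0,0,0,0,-50,0.3],[0,0,0,0,0,-40,0.3],[0,0,0,0,0,-20,0.3],[0,0,0,0,0,-7,0.3],[0,0,0,0,0,0,0.3],[0,0,0,0,0,0,1]]' 15;  python3 -m inch '[[0,0,0,0,0,0,1],[0,0,0,0,0,0,1],[0,0,0,0,0,0,1],[0,0,0,0,0,0,1]]' 15; python3 -m inch '[[0,0,0,0,0,0,1],[0,0,0,0,0,10,1],[0,0,0,0,0,20,1],[0,0,0,0,0,40,1],[0,0,0,0,0,40,1],[0,0,0,0,0,10,1]]'
```

```text
clock: 3.18
ee_pos: [0.5794, -0.0637, 0.0177]
eef_rot: [0.993, 0.118, 0.002, 0.0]
ft_force: [-0.5, 0.1, -0.2]
gripper_width: 0.625
gripper_force: 0.0
clock: 3.68
ee_pos: [0.5784, -0.0633, 0.016]
eef_rot: [0.993, 0.118, 0.0, 0.0]
ft_force: [-0.1, 0.8, 2.7]
gripper_width: 0.325
gripper_force: 15.0
clock: 4.42
ee_pos: [0.5799, -0.0637, 0.1406]
eef_rot: [0.993, 0.118, 0.003, 0.001]
ft_force: [0.0, -0.4, -0.5]
gripper_width: 0.321
gripper_force: 15.0
```

```bash
python3 -m inch '[[0,0,0,-6,25,0,1],[0,0,0,-10,45,0,1],[0,0,0,-10,45,0,1],[0,0,0,-10,45,0,1],[0,0,0,-10,45,0,1],[0,0,0,-10,45,0,1],[0,0,0,-10,45,0,1],[0,0,0,-10,45,0,1]]'; python3 -m inch '[[0,0,0,-5,25,0,1],[0,0,0,0,10,0,1],[0,0,0,0,0,0,1],[0,0,0,0,0,0,1],[0,0,0,0,0,0,1]]'
```

```text
clock: 5.42
ee_pos: [0.5013, 0.2778, 0.1346]
eef_rot: [0.993, 0.118, -0.001, 0.0]
ft_force: [0.2, 0.0, -0.9]
gripper_width: 0.321
gripper_force: 15.0
clock: 6.05
ee_pos: [0.4976, 0.3106, 0.1357]
eef_rot: [0.993, 0.117, 0.0, 0.0]
ft_force: [0.1, -0.4, -1.2]
gripper_width: 0.325
gripper_force: 15.0
```

```bash
python3 -m inch '[[0,0,0,0,0,-20,1],[0,0,0,0,0,-35,1],[0,0,0,0,0,-35,1],[0,0,0,0,0,-16,1],[0,0,0,0,0,-5,1],[0,0,0,0,0,0,1],[0,0,0,0,0,0,1],[0,0,0,0,0,0,1]]'; python3 -m inch '[[0,0,0,0,0,-1,1],[0,0,0,0,0,-1,1],[0,0,0,0,0,-1,1],[0,0,0,0,0,0,1]]'
```

```text
clock: 7.05
ee_pos: [0.4978, 0.312, 0.0259]
eef_rot: [0.993, 0.118, 0.001, -0.0]
ft_force: [0.2, -0.1, -0.8]
gripper_width: 0.318
gripper_force: 15.0
clock: 7.55
ee_pos: [0.497, 0.3116, 0.0214]
eef_rot: [0.993, 0.118, -0.0, 0.0]
ft_force: [-0.1, -0.2, -1.2]
gripper_width: 0.324
gripper_force: 15.0
```

```bash
python3 -m inch '[[0,0,0,0,0,-0.5,1],[0,0,0,0,0,0,1]]'; python3 -m inch '[[0,0,0,0,0,-0.5,1],[0,0,0,0,0,0,1]]';  python3 -m inch '[[0,0,0,0,0,-0.5,1],[0,0,0,0,0,0,1]]'
```

```text
clock: 7.8
ee_pos: [0.4971, 0.3116, 0.0211]
eef_rot: [0.993, 0.118, -0.0, 0.0]
ft_force: [-0.1, 0.4, -0.4]
gripper_width: 0.323
gripper_force: 15.0
clock: 8.05
ee_pos: [0.4972, 0.3116, 0.0206]
eef_rot: [0.993, 0.118, -0.0, 0.0]
ft_force: [-0.2, 0.4, -1.2]
gripper_width: 0.32
gripper_force: 15.0
clock: 8.3
ee_pos: [0.4972, 0.3116, 0.0201]
eef_rot: [0.993, 0.118, -0.0, 0.0]
ft_force: [-0.5, 0.5, 0.1]
gripper_width: 0.316
gripper_force: 15.0
```

```bash
python3 -m inch '[[0,0,0,0,0,-0.5,1],[0,0,0,0,0,0,1]]'; python3 -m inch '[[0,0,0,0,0,-0.5,1],[0,0,0,0,0,0,1]]'
```

```text
clock: 8.55
ee_pos: [0.4972, 0.3117, 0.02]
eef_rot: [0.993, 0.118, 0.0, -0.0]
ft_force: [-1.4, -0.8, 1.4]
gripper_width: 0.323
gripper_force: 15.0
clock: 8.8
ee_pos: [0.4973, 0.3117, 0.02]
eef_rot: [0.993, 0.118, 0.0, -0.0]
ft_force: [-2.3, -1.2, 5.8]
gripper_width: 0.32
gripper_force: 15.0
```

```bash
python3 -m inch '[[0,0,0,0,0,0.5,0.4],[0,0,0,0,0,0,0.4],[0,0,0,0,0,0,0.3],[0,0,0,0,0,0,0.3],[0,0,0,0,0,15,0.3],[0,0,0,0,0,40,0.3],[0,0,0,0,0,40,0.3],[0,0,0,0,0,20,0.3]]'; python3 -m inch '[[0,0,0,12,-27,0,0.3],[0,0,0,20,-43,0,0.3],[0,0,0,20,-43,0,0.3],[0,0,0,20,-43,0,0.3],[0,0,0,20,-43,0,0.3],[0,0,0,20,-43,0,0.3],[0,0,0,20,-43,0,0.3],[0,0,0,20,-43,0,0.3]]'; python3 -m inch '[[0,0,0,18,-39,0,0.3],[0,0,0,0,0,0,0.3],[0,0,0,0,0,0,0.3],[0,0,0,0,0,0,0.3]]'
python3 - <<'E'
from h import *
cv2.imwrite("pics/t1.png",cv2.resize(snapshot("top")["pixels"][130:330,60:320,::-1],None,fx=2,fy=2))
E
```

```text
clock: 9.8
ee_pos: [0.4982, 0.3122, 0.1387]
eef_rot: [0.993, 0.118, 0.002, -0.001]
ft_force: [0.5, -0.7, -0.9]
gripper_width: 0.702
gripper_force: 0.0
clock: 10.8
ee_pos: [0.6495, -0.0179, 0.1343]
eef_rot: [0.993, 0.118, -0.0, -0.0]
ft_force: [1.2, 1.1, -0.4]
gripper_width: 0.697
gripper_force: 0.0
clock: 11.3
ee_pos: [0.6669, -0.0541, 0.1347]
eef_rot: [0.993, 0.118, -0.0, -0.0]
ft_force: [0.4, 0.2, 0.1]
gripper_width: 0.702
gripper_force: 0.0
```

View pics/t1.png

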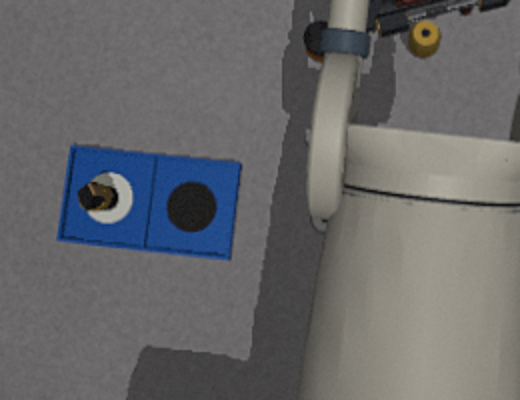

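The crop shows the black mouthpiece standing on the blue tray's white spot (about 105,197). The brass barrel (425,38) hasn't moved.

```bash
python3 -m inch '[[0,0,0,0,-1,-25,0.3],[0,0,0,0,0,-40,0.3],[0,0,0,0,0,-35,0.3],[0,0,0,0,0,-15,0.3],[0,0,0,0,0,-4,0.3],[0,0,0,0,0,0,0.3],[0,0,0,0,0,0,0.3],[0,0,0,0,0,0,1]]' 40;  python3 -m inch '[[0,0,0,0,0,0,1],[0,0,0,0,0,0,1],[0,0,0,0,0,0,1],[0,0,0,0,0,0,1],[0,0,0,0,0,0,1]]' 40; python3 -m inch '[[0,0,0,0,0,5,1],[0,0,0,0,0,15,1],[0,0,0,0,0,30,1],[0,0,0,0,0,40,1],[0,0,0,0,0,20,1],[0,0,0,0,0,10,1],[0,0,0,0,0,0,1]]'
```

```text
clock: 12.35
ee_pos: [0.6679, -0.0566, 0.017]
eef_rot: [0.993, 0.118, 0.001, 0.0]
ft_force: [0.9, 0.2, -0.0]
gripper_width: 0.623
gripper_force: 0.0
clock: 12.98
ee_pos: [0.6672, -0.0562, 0.0158]
eef_rot: [0.993, 0.118, 0.0, -0.0]
ft_force: [-0.5, 1.6, 2.1]
gripper_width: 0.399
gripper_force: 40.0
clock: 13.85
ee_pos: [0.6672, -0.0565, 0.1354]
eef_rot: [0.993, 0.118, -0.0, 0.0]
ft_force: [-0.3, -0.5, -3.5]
gripper_width: 0.403
gripper_force: 40.0
```

```bash
python3 -m inch '[[0,0,0,-12,18,0,1],[0,0,0,-24,36,0,1],[0,0,0,-27,40,0,1],[0,0,0,-27,40,0,1],[0,0,0,-27,40,0,1],[0,0,0,-27,40,0,1],[0,0,0,-24,36,0,1],[0,0,0,-14,20,0,1]]'; python3 -m inch '[[0,0,0,0,0,0,1],[0,0,0,0,0,0,1],[0,0,0,0,0,-20,1],[0,0,0,0,0,-35,1],[0,0,0,0,0,-35,1],[0,0,0,0,0,-16,1],[0,0,0,0,0,-5,1],[0,0,0,0,0,0,1]]';python3 -m inch '[[0,0,0,0,0,-1,1],[0,0,0,0,0,-1,1],[0,0,0,0,0,0,1],[0,0,0,0,0,0,1]]'
```

```text
clock: 14.85
ee_pos: [0.4831, 0.215, 0.1336]
eef_rot: [0.993, 0.119, -0.002, 0.0]
ft_force: [0.2, -0.4, -3.2]
gripper_width: 0.4
gripper_force: 40.0
clock: 15.85
ee_pos: [0.4857, 0.2135, 0.0252]
eef_rot: [0.993, 0.117, 0.0, -0.0]
ft_force: [-0.3, -0.1, -3.5]
gripper_width: 0.404
gripper_force: 40.0
clock: 16.35
ee_pos: [0.4852, 0.2137, 0.0228]
eef_rot: [0.993, 0.118, 0.0, -0.0]
ft_force: [0.8, 0.3, -2.5]
gripper_width: 0.399
gripper_force: 40.0
```

```bash
python3 -m inch '[[0,0,0,0,0,-1,1],[0,0,0,0,0,-1,1],[0,0,0,0,0,0,1],[0,0,0,0,0,0,1]]'; python3 -m inch '[[0,0,0,0,0,-0.5,1],[0,0,0,0,0,0,1]]'; python3 -m inch '[[0,0,0,0,0,-0.5,1],[0,0,0,0,0,0,1]]';  python3 -m inch '[[0,0,0,0,0,-0.5,1],[0,0,0,0,0,0,1]]'
```

```text
clock: 16.85
ee_pos: [0.4852, 0.2136, 0.0206]
eef_rot: [0.993, 0.118, -0.0, -0.0]
ft_force: [0.1, 1.1, -3.3]
gripper_width: 0.403
gripper_force: 40.0
clock: 17.1
ee_pos: [0.4851, 0.2136, 0.0201]
eef_rot: [0.993, 0.118, -0.0, 0.0]
ft_force: [-0.6, 0.3, -2.9]
gripper_width: 0.407
gripper_force: 40.0
clock: 17.35
ee_pos: [0.4852, 0.2136, 0.0198]
eef_rot: [0.993, 0.118, 0.0, -0.0]
ft_force: [-0.3, -0.1, -0.8]
gripper_width: 0.402
gripper_force: 40.0
clock: 17.6
ee_pos: [0.4853, 0.2136, 0.0198]
eef_rot: [0.993, 0.118, 0.0, -0.0]
ft_force: [-2.9, -0.3, 3.4]
gripper_width: 0.405
gripper_force: 40.0
```

```bash
python3 -m inch '[[0,0,0,0,0,0.5,0.4],[0,0,0,0,0,0,0.4],[0,0,0,0,0,0,0.3],[0,0,0,0,0,0,0.3],[0,0,0,0,0,15,0.3],[0,0,0,0,0,40,0.3],[0,0,0,0,0,40,0.3],[0,0,0,0,0,20,0.3]]' 15; python3 -m inch '[[0,0,0,11,-24,0,0.3],[0,0,0,20,-43,0,0.3],[0,0,0,20,-43,0,0.3],[0,0,0,13,-28,0,0.3],[0,0,0,7,-12.5,0,0.3],[0,0,0,0,0,0,0.3],[0,0,0,0,0,0,0.3],[0,0,0,0,0,0,0.3]]'
```

```text
clock: 18.6
ee_pos: [0.4862, 0.214, 0.1384]
eef_rot: [0.993, 0.118, 0.002, -0.001]
ft_force: [-0.2, 0.8, 0.1]
gripper_width: 0.701
gripper_force: 0.0
clock: 19.6
ee_pos: [0.5558, 0.0642, 0.1347]
eef_rot: [0.993, 0.118, 0.0, -0.0]
ft_force: [-0.0, 0.1, -0.3]
gripper_width: 0.701
gripper_force: 0.0
```

```bash
python3 -m inch '[[0,0,0,0,-1,-25,0.3],[0,0,0,0,0,-40,0.3],[0,0,0,0,0,-35,0.3],[0,0,0,0,0,-15,0.3],[0,0,0,0,0,-4,0.3],[0,0,0,0,0,0,0.3],[0,0,0,0,0,0,0.3],[0,0,0,0,0,0,1]]' 15;  python3 -m inch '[[0,0,0,0,0,0,1],[0,0,0,0,0,0,1],[0,0,0,0,0,0,1],[0,0,0,0,0,0,1],[0,0,0,0,0,0,1]]'; python3 -m inch '[[0,0,0,0,0,5,1],[0,0,0,0,0,15,1],[0,0,0,0,0,30,1],[0,0,0,0,0,40,1],[0,0,0,0,0,20,1],[0,0,0,0,0,10,1],[0,0,0,0,0,0,1]]'
```

```text
clock: 20.6
ee_pos: [0.5569, 0.0621, 0.0168]
eef_rot: [0.993, 0.118, 0.001, 0.0]
ft_force: [0.8, 1.0, 0.3]
gripper_width: 0.623
gripper_force: 0.0
clock: 21.22
ee_pos: [0.5562, 0.0621, 0.0157]
eef_rot: [0.993, 0.118, 0.0, -0.0]
ft_force: [-0.6, 0.7, 0.1]
gripper_width: 0.324
gripper_force: 15.0
clock: 22.1
ee_pos: [0.5562, 0.0621, 0.1356]
eef_rot: [0.993, 0.118, 0.0, -0.0]
ft_force: [-0.5, -0.7, -0.8]
gripper_width: 0.323
gripper_force: 15.0
```

```bash
python3 -m inch '[[0,0,0,3,-20,0,1],[0,0,0,3,-40,0,1],[0,0,0,3,-46,0,1],[0,0,0,3,-46,0,1],[0,0,0,3,-46,0,1],[0,0,0,3,-46,0,1],[0,0,0,3,-38,0,1],[0,0,0,3,-21,0,1]]'; python3 -m inch '[[0,0,0,0,0,0,1],[0,0,0,0,0,0,1],[0,0,0,0,0,-20,1],[0,0,0,0,0,-35,1],[0,0,0,0,0,-35,1],[0,0,0,0,0,-16,1],[0,0,0,0,0,-5,1],[0,0,0,0,0,0,1]]';python3 -m inch '[[0,0,0,0,0,-1,1],[0,0,0,0,0,-1,1],[0,0,0,0,0,-1,1],[0,0,0,0,0,-1,1],[0,0,0,0,0,0,1],[0,0,0,0,0,0,1]]'
```

```text
clock: 23.1
ee_pos: [0.579, -0.2437, 0.1338]
eef_rot: [0.993, 0.116, -0.001, -0.001]
ft_force: [0.4, 0.4, -0.9]
gripper_width: 0.326
gripper_force: 15.0
clock: 24.1
ee_pos: [0.5806, -0.2409, 0.0254]
eef_rot: [0.993, 0.118, 0.001, 0.0]
ft_force: [-0.3, -0.0, -1.0]
gripper_width: 0.327
gripper_force: 15.0
clock: 24.85
ee_pos: [0.5801, -0.2409, 0.0206]
eef_rot: [0.993, 0.118, -0.0, -0.0]
ft_force: [0.7, -0.6, -0.8]
gripper_width: 0.321
gripper_force: 15.0
```

```bash
python3 -m inch '[[0,0,0,0,0,-0.5,1],[0,0,0,0,0,0,1]]'; python3 -m inch '[[0,0,0,0,0,-0.5,1],[0,0,0,0,0,0,1]]';  python3 -m inch '[[0,0,0,0,0,-0.5,1],[0,0,0,0,0,0,1]]'
```

```text
clock: 25.1
ee_pos: [0.5801, -0.2409, 0.02]
eef_rot: [0.993, 0.118, -0.0, -0.0]
ft_force: [-0.4, 0.3, -0.7]
gripper_width: 0.323
gripper_force: 15.0
clock: 25.35
ee_pos: [0.5802, -0.2409, 0.0197]
eef_rot: [0.993, 0.118, 0.0, 0.0]
ft_force: [-0.3, 0.1, -0.2]
gripper_width: 0.321
gripper_force: 15.0
clock: 25.6
ee_pos: [0.5803, -0.2409, 0.0196]
eef_rot: [0.993, 0.118, 0.0, 0.0]
ft_force: [-0.2, 0.7, 3.5]
gripper_width: 0.327
gripper_force: 15.0
```

```bash
python3 -m inch '[[0,0,0,0,0,0.5,0.4],[0,0,0,0,0,0,0.4],[0,0,0,0,0,0,0.3],[0,0,0,0,0,0,0.3],[0,0,0,0,0,15,0.3],[0,0,0,0,0,40,0.3],[0,0,0,0,0,40,0.3],[0,0,0,0,0,20,0.3]]' 15; python3 -m inch '[[0,0,0,-7,20,0,0.3],[0,0,0,-15,40,0,0.3],[0,0,0,-17,45,0,0.3],[0,0,0,-17,45,0,0.3],[0,0,0,-17,45,0,0.3],[0,0,0,-16,45,0,0.3],[0,0,0,-14,38,0,0.3],[0,0,0,-7,20,0,0.3]]'; python3 -m inch '[[0,0,0,0,0,0,0.3],[0,0,0,0,0,0,0.3],[0,0,0,0,0,0,0.3]]'
```

```text
clock: 26.6
ee_pos: [0.5812, -0.2414, 0.1388]
eef_rot: [0.993, 0.118, 0.002, 0.001]
ft_force: [0.3, -0.8, 0.0]
gripper_width: 0.696
gripper_force: 0.0
clock: 27.6
ee_pos: [0.4692, 0.0588, 0.1346]
eef_rot: [0.993, 0.119, -0.0, -0.0]
ft_force: [0.1, -0.1, -0.8]
gripper_width: 0.703
gripper_force: 0.0
clock: 27.98
ee_pos: [0.4704, 0.0562, 0.1345]
eef_rot: [0.993, 0.117, -0.0, 0.0]
ft_force: [-0.9, -0.1, -0.7]
gripper_width: 0.702
gripper_force: 0.0
```

```bash
python3 -m inch '[[0,0,0,0,0,-25,0.3],[0,0,0,0,0,-40,0.3],[0,0,0,0,0,-35,0.3],[0,0,0,0,0,-15,0.3],[0,0,0,0,0,-4,0.3],[0,0,0,0,0,0,0.3],[0,0,0,0,0,0,0.3],[0,0,0,0,0,0,1]]' 40;  python3 -m inch '[[0,0,0,0,0,0,1],[0,0,0,0,0,0,1],[0,0,0,0,0,0,1],[0,0,0,0,0,0,1],[0,0,0,0,0,0,1]]'; python3 -m inch '[[0,0,0,0,0,5,1],[0,0,0,0,0,15,1],[0,0,0,0,0,30,1],[0,0,0,0,0,40,1],[0,0,0,0,0,20,1],[0,0,0,0,0,10,1],[0,0,0,0,0,0,1]]'
```

```text
clock: 28.98
ee_pos: [0.4708, 0.0571, 0.0167]
eef_rot: [0.993, 0.118, 0.001, 0.0]
ft_force: [0.3, 1.0, -0.7]
gripper_width: 0.624
gripper_force: 0.0
clock: 29.6
ee_pos: [0.4703, 0.0569, 0.0159]
eef_rot: [0.993, 0.118, 0.0, 0.0]
ft_force: [-0.0, -1.2, 2.2]
gripper_width: 0.401
gripper_force: 40.0
clock: 30.48
ee_pos: [0.4701, 0.0571, 0.1354]
eef_rot: [0.993, 0.118, -0.0, -0.0]
ft_force: [1.0, -0.2, -4.4]
gripper_width: 0.397
gripper_force: 40.0
```

```bash
python3 -m inch '[[0,0,0,3,-20,0,1],[0,0,0,3,-40,0,1],[0,0,0,3,-40,0,1],[0,0,0,3,-40,0,1],[0,0,0,3,-40,0,1],[0,0,0,3,-40,0,1],[0,0,0,3,-40,0,1],[0,0,0,2,-40,0,1]]'; python3 -m inch '[[0,0,0,2,-30,0,1],[0,0,0,0,-15,0,1],[0,0,0,0,0,0,1],[0,0,0,0,0,0,1],[0,0,0,0,0,-20,1],[0,0,0,0,0,-35,1],[0,0,0,0,0,-35,1],[0,0,0,0,0,-16,1]]';python3 -m inch '[[0,0,0,0,0,-5,1],[0,0,0,0,0,-2,1],[0,0,0,0,0,-1,1],[0,0,0,0,0,-1,1],[0,0,0,0,0,0,1],[0,0,0,0,0,0,1]]'
```

```text
clock: 31.48
ee_pos: [0.4924, -0.2438, 0.1333]
eef_rot: [0.993, 0.118, -0.001, -0.001]
ft_force: [0.1, 0.6, -4.0]
gripper_width: 0.4
gripper_force: 40.0
clock: 32.48
ee_pos: [0.4936, -0.286, 0.0258]
eef_rot: [0.993, 0.118, -0.002, -0.002]
ft_force: [-0.1, -0.3, -3.9]
gripper_width: 0.401
gripper_force: 40.0
clock: 33.22
ee_pos: [0.4953, -0.288, 0.0208]
eef_rot: [0.993, 0.118, 0.0, 0.0]
ft_force: [0.2, -0.2, -3.6]
gripper_width: 0.402
gripper_force: 40.0
```

```bash
python3 -m inch '[[0,0,0,0,0,-0.5,1],[0,0,0,0,0,0,1]]'; python3 -m inch '[[0,0,0,0,0,-0.5,1],[0,0,0,0,0,0,1]]';  python3 -m inch '[[0,0,0,0,0,-0.5,1],[0,0,0,0,0,0,1]]'
```

```text
clock: 33.48
ee_pos: [0.4951, -0.2879, 0.02]
eef_rot: [0.993, 0.118, -0.0, -0.0]
ft_force: [-0.8, 0.7, -3.8]
gripper_width: 0.402
gripper_force: 40.0
clock: 33.72
ee_pos: [0.4952, -0.2879, 0.0199]
eef_rot: [0.993, 0.118, 0.0, 0.0]
ft_force: [0.1, 0.3, -2.1]
gripper_width: 0.399
gripper_force: 40.0
clock: 33.98
ee_pos: [0.4952, -0.2879, 0.0199]
eef_rot: [0.993, 0.118, 0.0, 0.0]
ft_force: [-3.3, 2.5, 3.9]
gripper_width: 0.405
gripper_force: 40.0
```

Release, retreat up and back towards the start pose, then check.

```bash
python3 -m inch '[[0,0,0,0,0,0.5,0.4],[0,0,0,0,0,0,0.4],[0,0,0,0,0,0,0.3],[0,0,0,0,0,0,0.3],[0,0,0,0,0,15,0.3],[0,0,0,0,0,40,0.3],[0,0,0,0,0,50,0.3],[0,0,0,0,0,50,0.3]]' 15; python3 -m inch '[[0,0,0,-20,-20,30,0.3],[0,0,0,-40,-35,0,0.3],[0,0,0,-40,-35,0,0.3],[0,0,0,-40,-35,0,0.3],[0,0,0,-40,-35,0,0.3],[0,0,0,-40,-35,0,0.3],[0,0,0,-40,-35,0,0.3],[0,0,0,-20,-20,0,0.3]]'; python3 -m inch '[[0,0,0,0,0,0,0.3],[0,0,0,0,0,0,0.3]]'
python3 - <<'E'
from h import *
T,S=snapshot("top"),snapshot("scene")
cv2.imwrite("pics/f.png",cv2.resize(np.vstack([T["pixels"][120:290,60:430],S["pixels"][110:300,90:460]])[:,:,::-1],None,fx=1.6,fy=1.6))
CT,CS=cloud(T),cloud(S)
for n,c,r,h in(("jar",(.67,.0625),21,(.008,.04)),("wood",(.455,-.062),18,(.016,.044)),("black",(.497,.311),14.5,(.01,.05)),("brass",(.4855,.2137),18,(.02,.048)),("white",(.5805,-.2406),14.5,(.01,.05)),("steel",(.495,-.288),18,(.02,.048))):
    P=np.vstack([CT.reshape(-1,3),CS.reshape(-1,3)]);d=np.hypot(*(P[:,:2]-c).T)
    m=(d<.04)&(P[:,2]>h[0])&(P[:,2]<h[1]);print(n,(circ(P[m,:2],r/1e3,c)*1e3).round(1),"top",(np.nanmax(P[d<.03,2])*1e3).round(1))
E
```

```text
clock: 34.98
ee_pos: [0.4951, -0.2878, 0.1774]
eef_rot: [0.993, 0.118, 0.0, 0.0]
ft_force: [1.2, -0.3, 0.4]
gripper_width: 0.696
gripper_force: 0.0
clock: 35.98
ee_pos: [0.2129, -0.5393, 0.2059]
eef_rot: [0.993, 0.116, -0.0, 0.001]
ft_force: [-0.4, 0.6, -0.5]
gripper_width: 0.699
gripper_force: 0.0
clock: 36.22
ee_pos: [0.2157, -0.5376, 0.2054]
eef_rot: [0.993, 0.118, 0.0, 0.0]
ft_force: [0.1, -0.4, 0.0]
gripper_width: 0.7
gripper_force: 0.0
jar [670.2  62.6] top 48.7
wood [456.  -62.7] top 63.7
black [497.1 311.2] top 82.2
brass [486.4 213.9] top 67.0
white [ 580.7 -240. ] top 83.3
steel [ 494.8 -287.1] top 67.9
```

View pics/f.png

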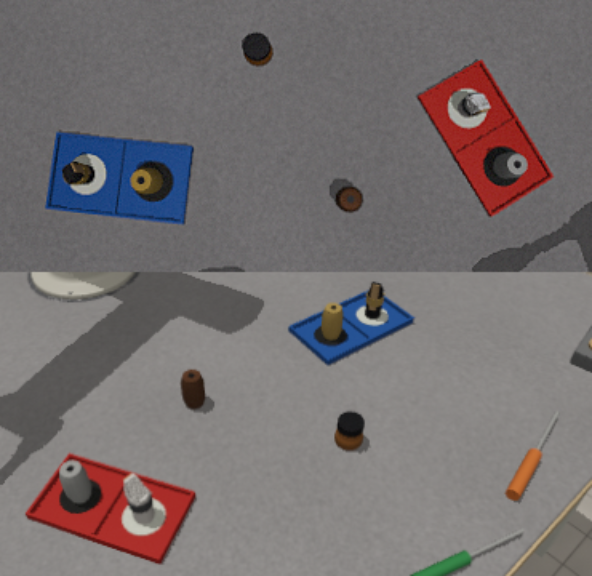

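All four parts stand upright and centred on their spots: brass at (145,180), black at (80,173), white at (470,103) and steel at (510,163) in the top half. The jar and wooden barrel haven't moved.

```bash
python3 -c "
from cell import ticket
print(ticket.finish_job())"
```

```text
the job is handed in; nothing more can be done
None
```

I made up both kits and handed the job in at about 36 s: all four parts stand upright, each within about 1 mm of its felt spot's centre, and the jar and wooden barrel haven't moved.

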